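# Ready the filter cassette holder

### The job

Get the filter cassette holder ready for use: first swing its prop leg (the bar with the blue-capped post) out to its stop, then swing the clamp lever with the orange grip over the cassette and all the way down until it is shut. Keep the holder where it stands with the cassette lying in its nest, and leave the other things on the bench alone.

Things in the scene. Friction and masses are not known exactly. Their poses are not given: they have to be found in the camera images.
- holder: Filter cassette holder, 3.5 kg, loose on the bench: steel base plate 150 (x) x 120 (y) x 12 mm, white block, shallow nest with the cassette (its top 56 mm above the bench), clamp lever with orange grip, prop leg with blue-capped post; hose stubs stick out 18 mm from the -y side. Origin: centre of its underside. -x is its front (towards the robot at yaw 0), +y the leg's side, z up.
- lever (a joint): Clamp lever angle (rad): 0 = shut, level over the cassette, pointing to the holder's -x; pi/2 = straight up; 1.9 = end stop, leaning back. Turns about the holder's y axis through lever_hinge; 140 mm long; outer 52 mm is the orange grip, 24 mm wide, 14 thick (rest 16 wide, 10 thick). Stiff hinge (0.12 N m, 1 N at the grip), stays where left; no spring or latch.
- lever_hinge (a point): Point on the lever's hinge axis, fixed in the holder at (62, 0, 66) mm from its origin.
- lever_grip (a point): Middle of the orange grip, 114 mm from the hinge axis, in the middle of its thickness; it moves with the lever. Shut, it lies 66 mm above the bench.
- leg (a joint): Prop leg angle (rad): 0 = folded along the base, pointing to the holder's -x; swings out level on the holder's +y side (clockwise from above) to a fixed stop at 1.57, pointing straight out to +y. Turns about the upright axis through leg_hinge. Stiff hinge (0.08 N m, 0.8 N at the post), stays where left.
- leg_hinge (a point): Point on the leg's upright hinge axis, fixed in the holder at (45, 70, 10) mm from its origin.
- leg_post (a point): Middle of the upright thumb post near the leg's outer end, 108 mm from the hinge axis, 30 mm above the bench; moves with the leg. The post is 12 mm across from 16 to 38 mm above the bench, then a blue cap 18 mm across up to 50 mm. The leg bar under it is 16 mm wide, its top 16 mm above the bench, and reaches 12 mm past the post.
- cassette_center (a point): Centre of the loose filter cassette (90 x 70 x 24 mm, 0.22 kg) lying in the holder's nest; in place, it is at (-5, 0, 44) mm from the holder's origin, with 2 to 3 mm play.
- beaker: clear open beaker, 64 mm across, 75 mm tall; origin at the centre of its underside. A bystander.
- vial: small amber bottle, blue cap, 48 mm across, 85 mm tall; origin at the centre of its underside. A bystander.
- spare: spare filter cassette like the one in the holder, 90 x 70 x 24 mm, lying on the bench; origin at the centre of its underside. A bystander.
- media1: clear bottle, orange cap, 90 mm across, 190 mm tall; origin at the centre of its underside. A bystander.
- media2: clear bottle, orange cap, 76 mm across, 160 mm tall; origin at the centre of its underside. A bystander.
- amber: large amber bottle, black cap, 90 mm across, 200 mm tall; origin at the centre of its underside. A bystander.
- wrench: steel wrench lying on the bench; origin below its middle. A bystander.
Not all that is in view belongs to the job. Leave any brown or turquoise look-alike of the holder alone.

How it is judged:
By the outcome, as a careful person would: the job done as asked, in the order asked, and still so for the second after the job is handed in, with the robot touching nothing.
It also fails if it takes over 50 s, if anything falls off the work surface, if the arm or the gripper's body presses on something with over 40 N, if the wrist force passes 120 N, or if a joint passes its speed limit or range.

### The arm

A 6-joint arm with a two-finger parallel gripper is mounted at the origin on the work surface. World frame = base frame: x ahead of the robot, y to its left, z up, the work surface at z = 0. Lengths are in m, angles in rad, forces in N, time in s.
With the tool pointing down it reaches from about 0.35 to 0.85 m from the base axis. Payload 8.1 kg.
Tool frame: the origin (TCP) lies midway between the tips of the shut fingers; the grasp point (between the pads) lies 19 mm behind it; z points along the fingers, y is the direction in which the jaws open and shut (so a half turn about z gives the same grasp; the last joint's range is limited). The gripper opens to 93 mm and grips with 3 to 60 N. Pads are 15 mm wide; open, the fingers measure 128 mm over their backs; the gripper's body (75 mm by 188 mm) begins 65 mm behind the grasp point.
Start: joints at [-1.382, 0.13, 1.488, -0, 1.523, -0.085], TCP at [0.162, -0.578, 0.219] pointing down, gripper open.
Joint ranges: [-2.96, 2.96], [-0.89, 2.26], [0.02, 2.5], [-1.34, 4.48], [0, 2.73], [-2.66, 2.66]. Speed limits (rad/s): [2.39, 2.39, 2.79, 3.14, 3.14, 3.14].

### API

Orientations are given as a rotation vector (axis times angle).
In Python, from plant import robot gives the robot as it stands. The module is installed in compiled form; this text tells all that it offers.
- The arm moves only by the shell command python3 -m pendant 'ROWS' [FORCE]. ROWS is JSON, a list of rows, each an object with "translation": the shift along the tool's x, y, z in mm, a list of three; "twist": the turn, a rotation vector about the tool's x, y, z in rad, a list of three; "grip": the opening, from -1 (shut) to 1 (fully open). A call has exactly 10 rows; each row shifts and turns the pose as measured when the row begins, along the tool's axes as they then stand; what a row does not reach is not made up. A row lasts 1/10 s, in which the tool goes at most 50 mm and 8.59 degrees, less where a joint would pass 70% of its speed; a pose out of reach is approached as far as the arm can. A call is refused whole if a number of a shift passes 50 or a number of a turn 0.15, either way. A call with a gripper value outside its range is refused whole. The fingers move at their own pace and stop on an object; FORCE is the grip in N (left out, the last holds). Time passes only in rows, so rows that do not move let the fingers close, or fill a call up. It gives the time, the measured TCP pose, the force and the opening at its end, in the units of the state.
- robot.read_state(): the state, without advancing time (a new reading comes with each control period).
- robot.read_camera(name): name is "scene" or "side" or "wrist"; returns (picture, depth): 400x640x3 uint8, red, green, blue; 400x640 float32, m along the optical axis (not along the pixel's ray), 0 where there is no reading.
- robot.camera_info(name): a dict with "vertical_fov" (degrees; the focal length in pixels is half the picture's height over the tangent of half this angle, whatever the lens; pixels are square), "cx", "cy" (the principal point, pixels), "D" ([k1, k2, p1, p2, k3] as OpenCV has them; the pictures are not rectified), "cam_to_world" (4x4, takes a point from camera to world coordinates). Camera axes: x right, y up, looking along -z (the intrinsics and any distortion apply to the point x, -y, -z); pixel columns grow to the right and rows downward; lengths in m; the calibration is good to about 2 mm. A picture is of the moment at which its call begins: read the wrist's pose just before it. camera_info takes no time and is no camera call; for the wrist camera it gives the pose at the moment of the call.
- robot.close_job(): hands the job in, once; it reports no verdict.
The state is a dict: "t": time; "q": joint angles; "dq": joint speeds; "joint_torque": joint torques, N m; "tool_pos": TCP position; "orientation": TCP orientation; "force": force on the tool from outside, world axes, zero at the start; "wrist_torque": the same for the moment, N m; "opening": finger opening in m.
Only numpy, scipy, OpenCV 4.12 (cv2) and the standard library are available. Lean on these libraries where they do the work, as an engineer would, in place of code of your own. Each camera call takes 0.05 s, during which the arm holds its last target. There are 200 camera calls.

## Working session

There is one attempt and no reset: what is moved stays moved. The work goes in short steps, Python scripts to look and compute and a shell command to move; the robot and the scene stay as the last step left them, time stands still between calls to the robot, and variables do not carry over. Pictures are saved under pics/ and viewed, about 8 in all and at most 12, crops included, and the job is handed in when it is done.

```bash
mkdir -p pics; cat > h.py <<'E'
import numpy as np, cv2
from plant import robot
from scipy.spatial.transform import Rotation as R
def K(ci):
    f=200/np.tan(np.radians(ci["vertical_fov"]/2)); return np.array([[f,0,ci["cx"]],[0,f,ci["cy"]],[0,0,1]])
def rays(ci,uv):
    uv=np.asarray(uv,float).reshape(-1,1,2)
    n=cv2.undistortPoints(uv,K(ci),np.array(ci["D"])).reshape(-1,2)
    return np.c_[n[:,0],-n[:,1],-np.ones(len(n))]
def pt(ci,d,uv):
    uv=np.asarray(uv).reshape(-1,2); z=np.array([d[int(v),int(u)] for u,v in uv])
    T=np.array(ci["cam_to_world"]); return (rays(ci,uv)*z[:,None])@T[:3,:3].T+T[:3,3]
def cloud(ci,d):
    v,u=np.mgrid[:400,:640]; return pt(ci,d,np.c_[u.ravel(),v.ravel()]).reshape(400,640,3)
def proj(ci,P):
    T=np.array(ci["cam_to_world"]); p=(np.atleast_2d(P)-T[:3,3])@T[:3,:3]
    p=p*[1,-1,-1]; return cv2.projectPoints(p.reshape(-1,1,3),np.zeros(3),np.zeros(3),K(ci),np.array(ci["D"]))[0].reshape(-1,2)
def snap(n,tag):
    ci=robot.camera_info(n); im,d=robot.read_camera(n); np.savez(f"{tag}.npz",im=im,d=d,ci=np.array(ci,dtype=object)); return ci,im,d
def load(tag):
    z=np.load(f"{tag}.npz",allow_pickle=True); return z["ci"].item(),z["im"],z["d"]
E
python3 - <<'E'
from h import *
ims=[]
for n in("scene","side"):
    ci,im,d=snap(n,n+"0"); print(n,ci["vertical_fov"],ci["D"],np.round(ci["cam_to_world"],2).tolist(),(d>0).mean()); 
    cv2.imwrite(f"pics/{n}0.png",im[:,:,::-1])
s=robot.read_state();print(s["orientation"],s["force"],s["opening"],np.round(robot.camera_info("wrist")["cam_to_world"],3).tolist())
E
```

```text
scene 47.37901366064609 [0.03823942 0.         0.         0.         0.        ] [[0.72, -0.47, 0.51, 1.24], [0.69, 0.51, -0.51, -0.73], [-0.02, 0.72, 0.69, 1.02], [0.0, 0.0, 0.0, 1.0]] 0.99609375
side 49.04868933473661 [-0.05142228  0.          0.          0.          0.        ] [[0.99, 0.1, -0.08, 0.45], [-0.13, 0.67, -0.73, -0.93], [-0.02, 0.74, 0.67, 0.91], [0.0, 0.0, 0.0, 1.0]] 0.99592578125
[-3.11055954e+00 -4.28544229e-01  1.44937367e-04] [0.30701252 0.28607626 0.36767585] 0.09283363637377849 [[0.27, 0.924, 0.272, 0.238], [-0.963, 0.259, 0.074, -0.556], [-0.002, -0.282, 0.959, 0.383], [0.0, 0.0, 0.0, 1.0]]
```

View pics/scene0.png

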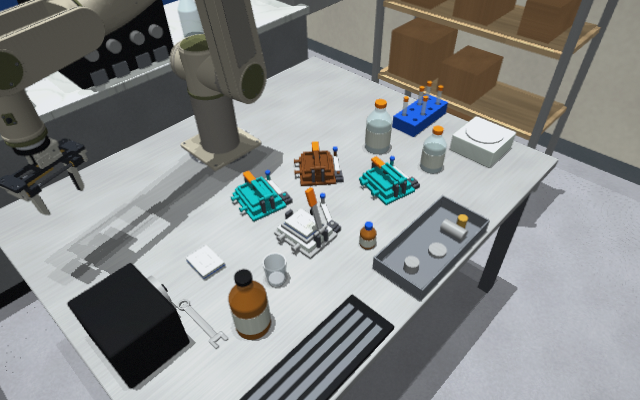

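View pics/side0.png

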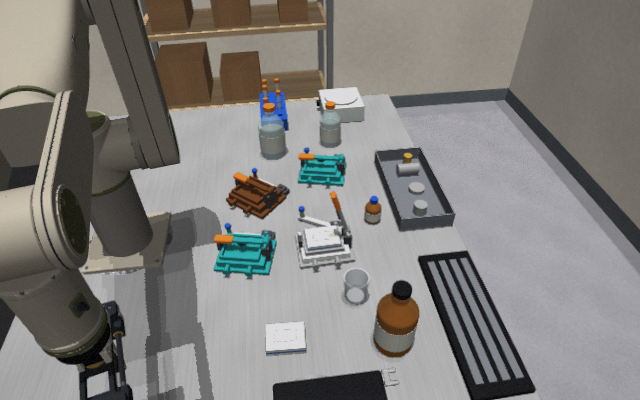

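The candidates for the holder in the scene view are:
- white (308,235)
- turquoise (260,197)
- turquoise (388,183)
- brown (318,165)

I choose the white one, at (323,243) in the side view. Its lever is raised, with the orange grip at scene (312,198) and side (336,203). Its blue post is at scene (322,197) and side (301,211). Next I check it in a close crop.

```bash
python3 - <<'E'
from h import *
c=[]
for n,(u,v) in(("scene",(310,225)),("side",(325,230))):
    ci,im,d=load(n+"0"); c.append(cv2.resize(im[v-50:v+50,u-50:u+50],(400,400),interpolation=cv2.INTER_CUBIC))
    P=cloud(ci,d); h=cv2.cvtColor(im,cv2.COLOR_RGB2HSV); m=np.zeros((400,640),bool); m[v-50:v+50,u-50:u+50]=1
    for nm,lo,hi in(("orange",5,18),("blue",105,130)):
        mm=m&(h[...,0]>=lo)&(h[...,0]<=hi)&(h[...,1]>170)&(h[...,2]>90)
        nl,lab,st,ce=cv2.connectedComponentsWithStats(mm.astype(np.uint8))
        for i in range(1,nl):
            if st[i,4]>8: q=P[lab==i]; print(n,nm,st[i,4],ce[i].round(1),np.median(q,0).round(3),q.min(0).round(3),q.max(0).round(3))
cv2.imwrite("pics/crop1.png",np.hstack(c)[:,:,::-1])
# base plate: points 5-20mm etc in white region
ci,im,d=load("side0");P=cloud(ci,d)
for a,b in((.008,.016),(.05,.06)):
    m=np.zeros((400,640),bool); m[205:275,285:360]=1; m&=(P[...,2]>a)&(P[...,2]<b)
    q=P[m]; print(a,len(q),cv2.minAreaRect((q[:,:2]*1000).astype(np.float32)))
E
```

```text
scene orange 49 [305.3 179.2] [0.391 0.058 0.015] [0.354 0.041 0.006] [0.413 0.072 0.039]
scene orange 27 [330.  180.2] [0.448 0.112 0.014] [0.437 0.097 0.011] [0.459 0.138 0.019]
scene orange 127 [310.5 196.6] [ 0.588 -0.113  0.182] [ 0.575 -0.12   0.156] [ 0.599 -0.1    0.205]
scene blue 17 [322.1 195.4] [0.508 0.016 0.051] [0.499 0.01  0.043] [0.514 0.02  0.057]
side orange 78 [335.  200.7] [ 0.582 -0.119  0.187] [ 0.573 -0.123  0.152] [ 0.592 -0.099  0.202]
side orange 66 [370.3 207.8] [ 0.701 -0.021  0.056] [ 0.69  -0.034  0.048] [0.712 0.    0.068]
side blue 25 [372.8 199.3] [ 0.709 -0.015  0.083] [ 0.45  -0.927  0.071] [0.715 0.002 0.911]
side blue 18 [301.1 208.8] [0.503 0.014 0.047] [ 0.45  -0.927  0.041] [0.509 0.023 0.911]
0.008 423 ((553.6085205078125, -82.36674499511719), (149.6690673828125, 209.5643310546875), 1.6084262132644653)
0.05 727 ((562.4020385742188, -123.34805297851562), (118.33279418945312, 275.35845947265625), 41.77605438232422)
```

View pics/crop1.png

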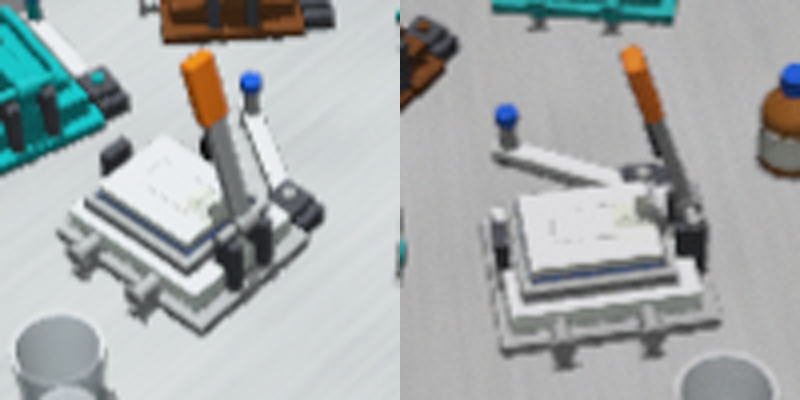

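```bash
cat >> h.py <<'E'
def onz(ci,uv,z):
    T=np.array(ci["cam_to_world"]); r=rays(ci,uv)@T[:3,:3].T; o=T[:3,3]; return o+r*((z-o[2])/r[:,2])[:,None]
E
python3 - <<'E'
from h import *
ci,im,d=load("side0")
A=onz(ci,[(300.5,266.5),(355,259.5)],.012); print("side corners",A.round(3), np.linalg.norm(A[1]-A[0]))
C=onz(ci,[(308,248.5),(341,245.5),(338,226.5),(304.5,228.5)],.056); print(C.round(3),C.mean(0))
ci,im,d=load("scene0")
A=onz(ci,[(275,233),(310,257),(337,236)],.012); print("scene corners",A.round(3),np.linalg.norm(A[1]-A[0]),np.linalg.norm(A[1]-A[2]))
C=onz(ci,[(285,220),(308,235),(304,208.5)],.056); print(C.round(3),(C[0]+C[1])/2)
E
```

```text
side corners [[ 0.482 -0.173  0.012]
 [ 0.63  -0.169  0.012]] 0.14758550258218095
[[ 0.506 -0.151  0.056]
 [ 0.593 -0.153  0.056]
 [ 0.597 -0.082  0.056]
 [ 0.505 -0.076  0.056]] [ 0.55018669 -0.11569015  0.056     ]
scene corners [[ 0.489 -0.171  0.012]
 [ 0.631 -0.166  0.012]
 [ 0.634 -0.054  0.012]] 0.14213130260860077 0.11166945128419693
[[ 0.505 -0.141  0.056]
 [ 0.597 -0.137  0.056]
 [ 0.512 -0.068  0.056]] [ 0.55124754 -0.13873476  0.056     ]
```

White holder confirmed, with its leg about 30° out and its lever near 75°. It sits at yaw ≈ 0, centre ≈ (0.556, −0.112). Now I move over towards the post.

```bash
python3 -m pendant '[{"translation":[23,-23,-4],"twist":[0,0,0],"grip":-1},{"translation":[23,-23,-4],"twist":[0,0,0],"grip":-1},{"translation":[23,-23,-4],"twist":[0,0,0],"grip":-1},{"translation":[23,-23,-4],"twist":[0,0,0],"grip":-1},{"translation":[23,-23,-4],"twist":[0,0,0],"grip":-1},{"translation":[23,-23,0],"twist":[0,0,0],"grip":-1},{"translation":[23,-23,0],"twist":[0,0,0],"grip":-1},{"translation":[23,-23,0],"twist":[0,0,0],"grip":-1},{"translation":[23,-23,0],"twist":[0,0,0],"grip":-1},{"translation":[23,-23,0],"twist":[0,0,0],"grip":-1}]' 20
python3 -m pendant '[{"translation":[23,-23,0],"twist":[0,0,0],"grip":-1},{"translation":[23,-23,0],"twist":[0,0,0],"grip":-1},{"translation":[23,-23,0],"twist":[0,0,0],"grip":-1},{"translation":[23,-23,0],"twist":[0,0,0],"grip":-1},{"translation":[23,-23,0],"twist":[0,0,0],"grip":-1},{"translation":[23,-23,0],"twist":[0,0,0],"grip":-1},{"translation":[0,0,0],"twist":[0,0,-0.11],"grip":-1},{"translation":[0,0,0],"twist":[0,0,-0.11],"grip":-1},{"translation":[0,0,0],"twist":[0,0,-0.11],"grip":-1},{"translation":[0,0,0],"twist":[0,0,-0.11],"grip":-1}]'
cat >> h.py <<'E'
def go(x,y,z,hd=None):
    s=robot.read_state(); M=R.from_rotvec(s["orientation"]).as_matrix()
    print("pos",np.round(s["tool_pos"],4),"heading",np.degrees(np.arctan2(M[1,0],M[0,0])).round(1),"tilt",np.round(M[:,2],3),"tool mm",((np.array([x,y,z])-s["tool_pos"])@M*1000).round(1),"F",np.round(s["force"],1),"t",s["t"],"q6",np.round(s["q"],2)[5], "twz", None if hd is None else round(-(np.radians(hd)-np.arctan2(M[1,0],M[0,0])),3))
E
python3 - <<'E'
from h import *
go(.47,-.01,.239,40)
ci,im,d=snap("wrist","w1"); cv2.imwrite("pics/w1.png",im[:,:,::-1])
E
```

```text
t: 1.1
tool_pos: [0.3233, -0.2833, 0.2336]
orientation: [-3.103, -0.416, 0.004]
force: [0.6, -0.5, 0.9]
opening: 0.0177
t: 2.1
tool_pos: [0.4224, -0.1, 0.2315]
orientation: [-2.922, -1.111, 0.004]
force: [0.1, -0.4, 0.7]
opening: 0.0001
pos [ 0.4224 -0.1     0.2315] heading 41.6 tilt [-0.008  0.014 -1.   ] tool mm [ 95.4 -35.7  -6.7] F [ 0.1 -0.4  0.7] t 2.1 q6 0.48 twz 0.029
```

View pics/w1.png

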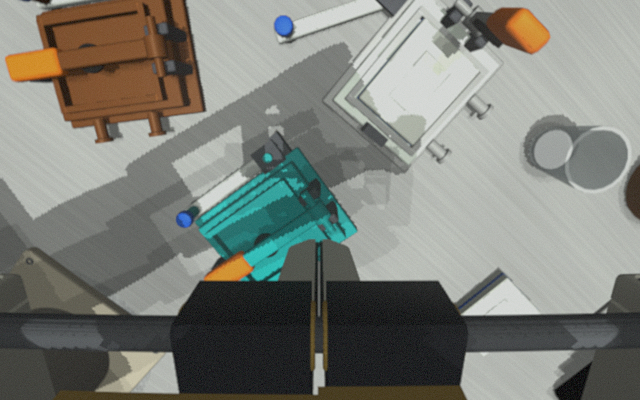

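The wrist view shows the white holder at (420,85), its post cap at (284,25) and its grip at (520,30). I locate them from this second view.

```bash
python3 - <<'E'
from h import *
ci,im,d=load("w1")
print("cap z.05",onz(ci,[(284,25)],.05).round(4), pt(ci,d,[(284,25)]).round(4))
A=onz(ci,[(324,99),(404,172),(502,62)],.012);print(A.round(4),np.linalg.norm(A[1]-A[0]),np.linalg.norm(A[2]-A[1]))
C=onz(ci,[(359,85),(412,146),(481,68),(425,6)],.056);print(C.round(4),C.mean(0))
h=cv2.cvtColor(im,cv2.COLOR_RGB2HSV);P=cloud(ci,d);m=(h[...,0]>=5)&(h[...,0]<=18)&(h[...,1]>150);m[:,:480]=0;m[60:]=0
q=P[m];print("grip",q.min(0).round(3),q.max(0).round(3),np.median(q,0).round(3),pt(ci,d,[(497,30),(520,18),(545,35),(522,45)]).round(3))
print("corner z",pt(ci,d,[(327,99),(404,168),(497,64)]).round(3),"top",pt(ci,d,[(400,90),(440,60)]).round(3))
E
```

```text
cap z.05 [[0.5045 0.0193 0.05  ]] [[0.5046 0.0194 0.0495]]
[[ 0.4801 -0.0508  0.012 ]
 [ 0.4809 -0.1683  0.012 ]
 [ 0.6289 -0.1616  0.012 ]] 0.11751677168642059 0.14815143241007697
[[ 0.5109 -0.0663  0.056 ]
 [ 0.504  -0.1424  0.056 ]
 [ 0.5958 -0.1385  0.056 ]
 [ 0.5975 -0.0637  0.056 ]] [ 0.55205312 -0.10271144  0.056     ]
grip [ 0.482 -0.117  0.156] [ 0.592 -0.049  0.397] [ 0.577 -0.103  0.199] [[ 0.576 -0.099  0.175]
 [ 0.578 -0.098  0.2  ]
 [ 0.581 -0.113  0.201]
 [ 0.571 -0.109  0.197]]
corner z [[ 0.482 -0.053  0.013]
 [ 0.484 -0.165  0.012]
 [ 0.617 -0.154  0.031]] top [[ 0.533 -0.097  0.056]
 [ 0.575 -0.106  0.057]]
```

```bash
python3 -m pendant '[{"translation":[22,-8,0],"twist":[0,0,0],"grip":-1},{"translation":[22,-8,0],"twist":[0,0,0],"grip":-1},{"translation":[22,-8,0],"twist":[0,0,0],"grip":-1},{"translation":[22,-8,0],"twist":[0,0,0],"grip":-1},{"translation":[22,-8,0],"twist":[0,0,0],"grip":-1},{"translation":[0,0,0],"twist":[0,0,0.05],"grip":-1},{"translation":[0,0,0],"twist":[0,0,0.05],"grip":-1},{"translation":[0,0,0],"twist":[0,0,0.05],"grip":-1},{"translation":[0,0,0],"twist":[0,0,0.05],"grip":-1},{"translation":[0,0,0],"twist":[0,0,0],"grip":-1}]'
python3 -c "
from h import *
go(.4785,.004,.025,30)"
```

```text
t: 3.15
tool_pos: [0.4775, 0.0075, 0.2286]
orientation: [-3.026, -0.775, 0.017]
force: [1.4, 0.0, -0.2]
opening: 0.0006
pos [0.4775 0.0075 0.2286] heading 28.7 tilt [-0.015  0.014 -1.   ] tool mm [  0.4   7.6 203.5] F [ 1.4  0.  -0.2] t 3.15 q6 0.97 twz -0.022
```

```bash
python3 -m pendant '[{"translation":[-1,1,25],"twist":[0,0,0],"grip":-1},{"translation":[0,1,25],"twist":[0,0,0],"grip":-1},{"translation":[0,1,25],"twist":[0,0,0],"grip":-1},{"translation":[0,1,25],"twist":[0,0,0],"grip":-1},{"translation":[0,1,25],"twist":[0,0,0],"grip":-1},{"translation":[0,1,25],"twist":[0,0,0],"grip":-1},{"translation":[0,0,25],"twist":[0,0,0],"grip":-1},{"translation":[0,0,15],"twist":[0,0,0],"grip":-1},{"translation":[0,0,10],"twist":[0,0,0],"grip":-1},{"translation":[0,0,0],"twist":[0,0,0],"grip":-1}]'
python3 - <<'E'
from h import *
go(.4785,.004,.025,30)
s=robot.read_state();M=R.from_rotvec(s["orientation"]).as_matrix()
H=np.array([.599,-.037]);off=-16.*M[:2,0]/1000
prev=s["tool_pos"]
for th in (.537,.65,.8,.95,1.1,1.25,1.4,1.5,1.57):
    p=np.r_[H+.108*np.array([-np.cos(th-.02),np.sin(th-.02)])+off,.025]; print(th,p.round(3),((p-prev)@M*1000).round(1)); prev=p
ci,im,d=snap("wrist","w2"); cv2.imwrite("pics/w2.png",im[:,:,::-1])
E
```

```text
t: 4.15
tool_pos: [0.4762, 0.0037, 0.0211]
orientation: [-3.027, -0.773, 0.015]
force: [-0.6, -0.2, 0.0]
opening: 0.0004
pos [0.4762 0.0037 0.0211] heading 28.7 tilt [-0.014  0.014 -1.   ] tool mm [ 2.1  0.8 -3.9] F [-0.6 -0.2  0. ] t 4.15 q6 0.96 twz -0.023
0.537 [0.491 0.009 0.025] [15.4  2.7 -4. ]
0.65 [0.498 0.019 0.025] [10.7 -5.8  0.1]
0.8 [0.508 0.031 0.025] [15.1 -5.8  0. ]
0.95 [0.52  0.042 0.025] [15.8 -3.5 -0. ]
1.1 [0.534 0.051 0.025] [16.1 -1.1 -0.1]
1.25 [0.549 0.057 0.025] [16.1  1.4 -0.1]
1.4 [0.564 0.061 0.025] [15.7  3.8 -0.2]
1.5 [0.575 0.063 0.025] [10.1  3.8 -0.1]
1.57 [0.583 0.063 0.025] [ 6.8  3.2 -0.1]
```

View pics/w2.png

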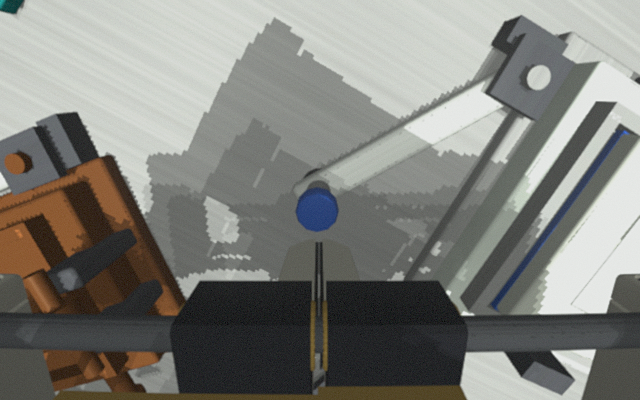

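The cap at (317,208) lies straight ahead of the shut fingertips at (318,250), and nothing stands in between. I push along the arc.

```bash
python3 -m pendant '[{"translation":[8,1,-2],"twist":[0,0,0],"grip":-1},{"translation":[8,0,-1],"twist":[0,0,0],"grip":-1},{"translation":[7,-4,0],"twist":[0,0,0],"grip":-1},{"translation":[7,-3,0],"twist":[0,0,0],"grip":-1},{"translation":[8,-3,0],"twist":[0,0,0],"grip":-1},{"translation":[8,-2,0],"twist":[0,0,0],"grip":-1},{"translation":[8,-2,0],"twist":[0,0,0],"grip":-1},{"translation":[8,-1,0],"twist":[0,0,0],"grip":-1},{"translation":[8,0,0],"twist":[0,0,0],"grip":-1},{"translation":[8,0,0],"twist":[0,0,0],"grip":-1}]'
python3 -c "
from h import *
go(.583,.063,.025)
ci,im,d=snap('wrist','w3');h=cv2.cvtColor(im,cv2.COLOR_RGB2HSV);m=(h[...,0]>=105)&(h[...,0]<=130)&(h[...,1]>150)&(h[...,2]>60)
nl,l,st,ce=cv2.connectedComponentsWithStats(m.astype(np.uint8));i=1+np.argsort(-st[1:,4])[:3];print(st[i,4],ce[i],onz(ci,ce[i],.05).round(4))"
```

```text
t: 5.2
tool_pos: [0.5466, 0.0578, 0.0294]
orientation: [-3.029, -0.775, 0.005]
force: [0.4, -1.4, 0.5]
opening: 0.0003
pos [0.5466 0.0578 0.0294] heading 28.7 tilt [-0.007  0.013 -1.   ] tool mm [34.4 12.9  4.2] F [ 0.4 -1.4  0.5] t 5.2 q6 1.07 twz None
[1010  298   35] [[318.89207921 236.25940594]
 [534.60402685 375.45302013]
 [590.65714286 310.62857143]] [[ 0.5635  0.0673  0.05  ]
 [ 0.5495 -0.0647  0.05  ]
 [ 0.5923 -0.0643  0.05  ]]
```

```bash
python3 -m pendant '[{"translation":[7,2,0],"twist":[0,0,0],"grip":-1},{"translation":[7,2,0],"twist":[0,0,0],"grip":-1},{"translation":[6,2,0],"twist":[0,0,0],"grip":-1},{"translation":[5,2,0],"twist":[0,0,0],"grip":-1},{"translation":[3,1,0],"twist":[0,0,0],"grip":-1},{"translation":[2,1,0],"twist":[0,0,0],"grip":-1},{"translation":[1,1,0],"twist":[0,0,0],"grip":-1},{"translation":[1,0,0],"twist":[0,0,0],"grip":-1},{"translation":[1,0,0],"twist":[0,0,0],"grip":-1},{"translation":[1,0,0],"twist":[0,0,0],"grip":-1}]'
cat >> h.py <<'E'
def blue(tag):
    ci,im,d=snap('wrist',tag);h=cv2.cvtColor(im,cv2.COLOR_RGB2HSV);m=(h[...,0]>=105)&(h[...,0]<=130)&(h[...,1]>150)&(h[...,2]>60)
    nl,l,st,ce=cv2.connectedComponentsWithStats(m.astype(np.uint8));i=1+np.argsort(-st[1:,4])[:2];print(st[i,4],ce[i].round(),onz(ci,ce[i],.05).round(4))
E
python3 -c "
from h import *
go(.583,.063,.025);blue('w4')"
```

```text
t: 6.25
tool_pos: [0.5794, 0.0629, 0.0281]
orientation: [-3.029, -0.773, 0.03]
force: [-6.4, -2.6, 6.2]
opening: 0.0003
pos [0.5794 0.0629 0.0281] heading 28.6 tilt [-0.022  0.011 -1.   ] tool mm [3.3 1.7 3. ] F [-6.4 -2.6  6.2] t 6.25 q6 1.08 twz None
[1001  301] [[318. 238.]
 [547. 378.]] [[ 0.596   0.0726  0.05  ]
 [ 0.5847 -0.0652  0.05  ]]
```

Force rose to 7 N and the post stopped at θ ≈ 1.56, so it is at the stop. Back off and lift.

```bash
python3 -m pendant '[{"translation":[-10,0,0],"twist":[0,0,0],"grip":-1},{"translation":[-10,0,0],"twist":[0,0,0],"grip":-1},{"translation":[0,0,-30],"twist":[0,0,0],"grip":-1},{"translation":[0,0,-30],"twist":[0,0,0],"grip":-1},{"translation":[0,0,-30],"twist":[0,0,0],"grip":-1},{"translation":[0,0,-30],"twist":[0,0,0],"grip":-1},{"translation":[0,0,-30],"twist":[0,0,0],"grip":-1},{"translation":[0,0,-30],"twist":[0,0,0],"grip":-1},{"translation":[0,0,-30],"twist":[0,0,0],"grip":-1},{"translation":[0,0,-30],"twist":[0,0,0],"grip":-1}]'
python3 -c "
from h import *
go(.63,-.108,.27,0)
ci,im,d=snap('scene','s1');cs,ims,ds=snap('side','d1')
cv2.imwrite('pics/c2.png',np.hstack([cv2.resize(a[v-50:v+50,u-50:u+50],(400,400),interpolation=cv2.INTER_CUBIC) for a,u,v in((im,320,215),(ims,335,215))])[:,:,::-1])"
```

```text
t: 7.3
tool_pos: [0.5587, 0.0468, 0.2698]
orientation: [-3.027, -0.769, 0.045]
force: [0.3, -0.1, 0.3]
opening: 0.0004
pos [0.5587 0.0468 0.2698] heading 28.5 tilt [-0.032  0.011 -0.999] tool mm [-11.3 170.   -4.1] F [ 0.3 -0.1  0.3] t 7.3 q6 1.06 twz 0.498
```

View pics/c2.png

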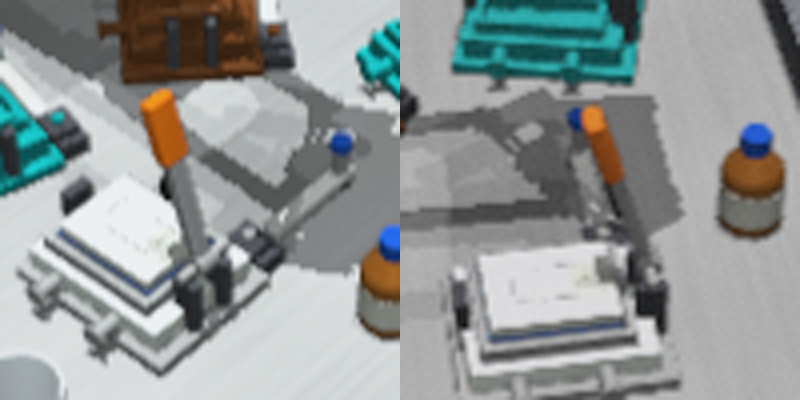

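The leg now points straight out (cap at (340,143) in the left crop). The holder and cassette look unmoved. Now I go above and behind the lever.

```bash
python3 -m pendant '[{"translation":[-1,29,0],"twist":[0,0,0],"grip":-1},{"translation":[-1,29,0],"twist":[0,0,0],"grip":-1},{"translation":[-1,29,0],"twist":[0,0,0],"grip":-1},{"translation":[-1,29,0],"twist":[0,0,0],"grip":-1},{"translation":[-1,29,0],"twist":[0,0,0],"grip":-1},{"translation":[-1,29,0],"twist":[0,0,0],"grip":-1},{"translation":[0,0,0],"twist":[0,0,0.125],"grip":-1},{"translation":[0,0,0],"twist":[0,0,0.125],"grip":-1},{"translation":[0,0,0],"twist":[0,0,0.125],"grip":-1},{"translation":[0,0,0],"twist":[0,0,0.125],"grip":-1}]'
python3 - <<'E'
from h import *
go(.635,-.108,.18,0)
# refine grip & hinge from scene/side views
for t,(u,v) in(("s1",(320,215)),("d1",(335,215))):
    ci,im,d=load(t);P=cloud(ci,d);h=cv2.cvtColor(im,cv2.COLOR_RGB2HSV);m=np.zeros((400,640),bool);m[v-50:v+50,u-50:u+50]=1
    m&=(h[...,0]>=5)&(h[...,0]<=18)&(h[...,1]>150)&(P[...,2]>.12)&(P[...,2]<.25);q=P[m];
    for z in(.16,.17,.18,.19,.2): k=abs(q[:,2]-z)<.005; print(t,z,k.sum(),q[k].mean(0).round(3),q[k,:2].min(0).round(3),q[k,:2].max(0).round(3))
E
```

```text
t: 8.4
tool_pos: [0.6369, -0.1181, 0.264]
orientation: [-3.129, 0.03, 0.04]
force: [-0.2, -0.1, 0.3]
opening: 0.0002
pos [ 0.6369 -0.1181  0.264 ] heading -1.1 tilt [-0.026  0.013 -1.   ] tool mm [ 0.1 -9.1 84.2] F [-0.2 -0.1  0.3] t 8.4 q6 1.32 twz -0.019
s1 0.16 22 [ 0.594 -0.111  0.161] [ 0.584 -0.12 ] [ 0.598 -0.099]
s1 0.17 26 [ 0.592 -0.111  0.17 ] [ 0.584 -0.119] [ 0.597 -0.099]
s1 0.18 28 [ 0.589 -0.112  0.18 ] [ 0.581 -0.12 ] [ 0.594 -0.098]
s1 0.19 28 [ 0.586 -0.112  0.19 ] [ 0.574 -0.121] [ 0.59  -0.099]
s1 0.2 34 [ 0.582 -0.111  0.2  ] [ 0.573 -0.121] [ 0.586 -0.101]
d1 0.16 12 [ 0.589 -0.12   0.161] [ 0.582 -0.121] [ 0.595 -0.115]
d1 0.17 13 [ 0.587 -0.119  0.169] [ 0.581 -0.122] [ 0.592 -0.117]
d1 0.18 18 [ 0.584 -0.12   0.18 ] [ 0.577 -0.124] [ 0.592 -0.117]
d1 0.19 18 [ 0.579 -0.119  0.191] [ 0.572 -0.123] [ 0.587 -0.114]
d1 0.2 31 [ 0.578 -0.111  0.199] [ 0.572 -0.121] [ 0.585 -0.096]
```

```bash
python3 -m pendant '[{"translation":[0,-4,15],"twist":[0,0,0],"grip":-1},{"translation":[0,-4,15],"twist":[0,0,0],"grip":-1},{"translation":[0,0,15],"twist":[0,0,0],"grip":-1},{"translation":[0,0,15],"twist":[0,0,0],"grip":-1},{"translation":[0,0,15],"twist":[0,0,0],"grip":-1},{"translation":[0,0,8],"twist":[0,0,0],"grip":-1},{"translation":[-8,0,0],"twist":[0,0,0],"grip":-1},{"translation":[-8,0,0],"twist":[0,0,0],"grip":-1},{"translation":[-6,0,0],"twist":[0,0,0],"grip":-1},{"translation":[0,0,0],"twist":[0,0,0],"grip":-1}]'
python3 -c "
from h import *
go(.5963,-.110,.1745)
ci,im,d=snap('side','d2');cv2.imwrite('pics/d2.png',cv2.resize(im[130:280,260:460],(800,600))[:,:,::-1])"
```

```text
t: 9.4
tool_pos: [0.6075, -0.1077, 0.1699]
orientation: [-3.127, 0.016, 0.049]
force: [0.5, 0.4, -0.4]
opening: 0.0005
pos [ 0.6075 -0.1077  0.1699] heading -0.6 tilt [-0.031  0.014 -0.999] tool mm [-11.3   2.3  -4.2] F [ 0.5  0.4 -0.4] t 9.4 q6 1.32 twz None
```

View pics/d2.png

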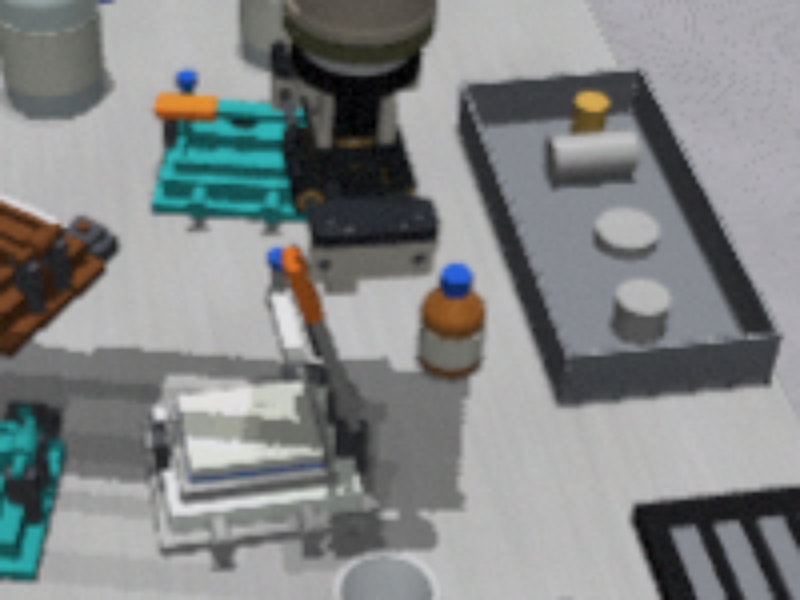

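The fingertips sit just behind the orange grip (295,275) with free space all round. I sweep the lever over along its arc.

```bash
python3 -m pendant '[{"translation":[-11,1,-4],"twist":[0,0,0],"grip":-1},{"translation":[-13,1,4],"twist":[0,0,0],"grip":-1},{"translation":[-13,0,6],"twist":[0,0,0],"grip":-1},{"translation":[-11,0,8],"twist":[0,0,0],"grip":-1},{"translation":[-11,0,9],"twist":[0,0,0],"grip":-1},{"translation":[-9,0,10],"twist":[0,0,0],"grip":-1},{"translation":[-9,0,11],"twist":[0,0,0],"grip":-1},{"translation":[-6,0,12],"twist":[0,0,0],"grip":-1},{"translation":[-6,0,10],"twist":[0,0,0],"grip":-1},{"translation":[0,0,0],"twist":[0,0,0],"grip":-1}]'
python3 -c "
from h import *
go(.513,-.110,.075)
ci,im,d=snap('side','d3');cv2.imwrite('pics/d3.png',cv2.resize(im[170:290,260:420],(800,600))[:,:,::-1])"
```

```text
t: 10.45
tool_pos: [0.5226, -0.1104, 0.1143]
orientation: [-3.134, 0.016, 0.013]
force: [-0.4, 0.7, -0.0]
opening: 0.0008
pos [ 0.5226 -0.1104  0.1143] heading -0.6 tilt [-0.008  0.008 -1.   ] tool mm [-9.3 -0.  39.4] F [-0.4  0.7 -0. ] t 10.45 q6 1.27 twz None
```

View pics/d3.png

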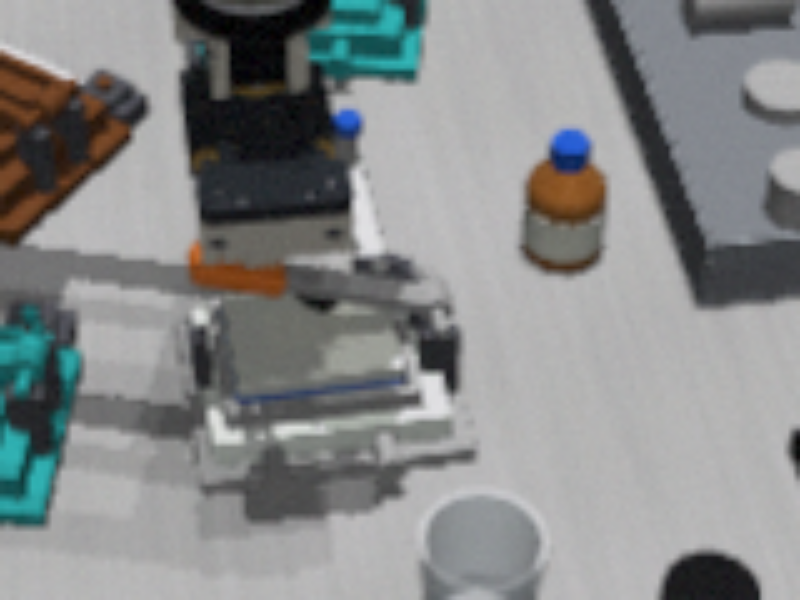

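The lever is following, about 20° from shut (grip at (240,275)). Now the final press.

```bash
python3 -m pendant '[{"translation":[-3,0,7],"twist":[0,0,0],"grip":-1},{"translation":[-2,0,7],"twist":[0,0,0],"grip":-1},{"translation":[-2,0,6],"twist":[0,0,0],"grip":-1},{"translation":[-1,0,6],"twist":[0,0,0],"grip":-1},{"translation":[-1,0,5],"twist":[0,0,0],"grip":-1},{"translation":[0,0,3],"twist":[0,0,0],"grip":-1},{"translation":[0,0,2],"twist":[0,0,0],"grip":-1},{"translation":[0,0,2],"twist":[0,0,0],"grip":-1},{"translation":[0,0,1],"twist":[0,0,0],"grip":-1},{"translation":[0,0,1],"twist":[0,0,0],"grip":-1}]'
python3 -c "
from h import *
go(.513,-.110,.073)"
```

```text
t: 11.5
tool_pos: [0.515, -0.1105, 0.0732]
orientation: [-3.134, 0.016, 0.008]
force: [-0.8, -0.6, 7.1]
opening: 0.0009
pos [ 0.515  -0.1105  0.0732] heading -0.6 tilt [-0.005  0.007 -1.   ] tool mm [-2.  -0.5  0.2] F [-0.8 -0.6  7.1] t 11.5 q6 1.27 twz None
```

```bash
python3 -m pendant '[{"translation":[0,0,2],"twist":[0,0,0],"grip":-1},{"translation":[0,0,2],"twist":[0,0,0],"grip":-1},{"translation":[0,0,2],"twist":[0,0,0],"grip":-1},{"translation":[0,0,2],"twist":[0,0,0],"grip":-1},{"translation":[0,0,2],"twist":[0,0,0],"grip":-1},{"translation":[0,0,2],"twist":[0,0,0],"grip":-1},{"translation":[0,0,2],"twist":[0,0,0],"grip":-1},{"translation":[0,0,2],"twist":[0,0,0],"grip":-1},{"translation":[0,0,2],"twist":[0,0,0],"grip":-1},{"translation":[0,0,2],"twist":[0,0,0],"grip":-1}]'
python3 -m pendant '[{"translation":[0,0,-10],"twist":[0,0,0],"grip":-1},{"translation":[0,0,-20],"twist":[0,0,0],"grip":-1},{"translation":[0,0,-30],"twist":[0,0,0],"grip":-1},{"translation":[0,0,-30],"twist":[0,0,0],"grip":-1},{"translation":[0,0,-30],"twist":[0,0,0],"grip":-1},{"translation":[-20,0,-10],"twist":[0,0,0],"grip":-1},{"translation":[-20,0,-10],"twist":[0,0,0],"grip":-1},{"translation":[-20,0,0],"twist":[0,0,0],"grip":-1},{"translation":[-20,0,0],"twist":[0,0,0],"grip":-1},{"translation":[-20,0,0],"twist":[0,0,0],"grip":-1}]'
python3 - <<'E'
from h import *
go(0,0,0)
c=[]
blue("w5"); ci,im,d=load("w5"); c.append(cv2.resize(im,(640,400)))
P=cloud(ci,d);h=cv2.cvtColor(im,cv2.COLOR_RGB2HSV);m=(h[...,0]>=5)&(h[...,0]<=18)&(h[...,1]>150)
m&=(P[...,0]>.44)&(P[...,0]<.6)&(P[...,1]<-.07)&(P[...,1]>-.15);q=P[m]
if len(q)>20:
    print("grip",q.mean(0).round(4),q.min(0).round(3),q.max(0).round(3)); k=q[q[:,2]>.062]; print("z slope over x",np.polyfit(k[:,0],k[:,2],1).round(4))
cv2.imwrite("pics/w5.png",im[:,:,::-1]); snap("side","d5");snap("scene","s5")
E
```

```text
t: 12.5
tool_pos: [0.515, -0.1106, 0.0729]
orientation: [-3.136, 0.013, 0.012]
force: [-10.9, 2.5, 17.9]
opening: 0.0006
t: 13.5
tool_pos: [0.4164, -0.1106, 0.2243]
orientation: [-3.138, 0.011, -0.001]
force: [-0.1, 0.9, 0.4]
opening: 0.0006
pos [ 0.4164 -0.1106  0.2243] heading -0.4 tilt [ 0.001  0.004 -1.   ] tool mm [-417.3 -106.9  224.5] F [-0.1  0.9  0.4] t 13.5 q6 1.2 twz None
[199] [[  7. 222.]] [[0.3721 0.2194 0.05  ]]
grip [ 0.4956 -0.1083  0.0843] [ 0.452 -0.12   0.069] [ 0.526 -0.086  0.39 ]
z slope over x [-0.2358  0.2012]
```

View pics/w5.png

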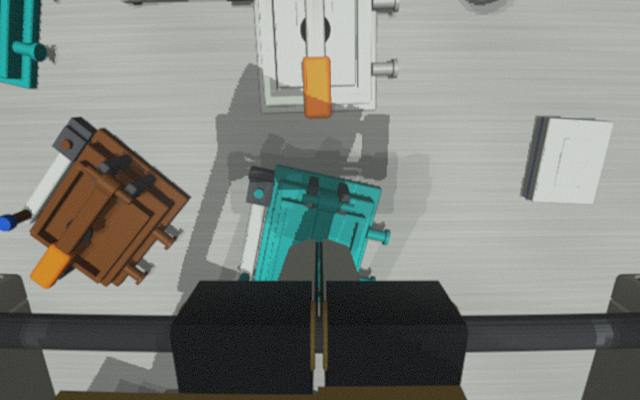

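The lever lies along the holder with its grip at (317,87). Now I check numerically: lever height, post, holder corners and cassette.

```bash
python3 - <<'E'
from h import *
ci,im,d=load("w5");P=cloud(ci,d);h=cv2.cvtColor(im,cv2.COLOR_RGB2HSV)
m=np.zeros((400,640),bool);m[60:108,307:326]=1;q=P[m];q=q[abs(q[:,2]-np.median(q[:,2]))<.02];print("grip top z",np.median(q[:,2]).round(4),np.polyfit(q[:,0],q[:,2],1).round(3))
A=onz(ci,[(261,111),(375,108)],.012);print("front corners",A.round(4))
c=[]
for t,(u,v) in(("s5",(320,215)),("d5",(330,225))):
    ci,im,d=load(t);P=cloud(ci,d);h=cv2.cvtColor(im,cv2.COLOR_RGB2HSV);c.append(cv2.resize(im[v-50:v+50,u-50:u+50],(400,400),interpolation=cv2.INTER_CUBIC))
    for nm,lo,hi in(("blue",105,130),("orange",5,18)):
        m=(h[...,0]>=lo)&(h[...,0]<=hi)&(h[...,1]>150)&(P[...,0]>.45)&(P[...,0]<.65)&(P[...,1]>-.16)&(P[...,1]<.1)&(P[...,2]>.035)
        print(t,nm,m.sum(),np.median(P[m],0).round(4) if m.any() else "")
for t in("scene","side"):
    a=load(t+"0")[1].astype(int);b=load({"scene":"s5","side":"d5"}[t])[1].astype(int)
cv2.imwrite("pics/c5.png",np.hstack(c)[:,:,::-1])
E
```

```text
grip top z 0.0725 [0.002 0.072]
front corners [[ 0.4798 -0.0499  0.012 ]
 [ 0.482  -0.1678  0.012 ]]
s5 blue 21 [0.5968 0.067  0.0505]
s5 orange 111 [ 0.5041 -0.1145  0.0737]
d5 blue 29 [0.5908 0.0636 0.049 ]
d5 orange 150 [ 0.5003 -0.1148  0.0703]
```

View pics/c5.png

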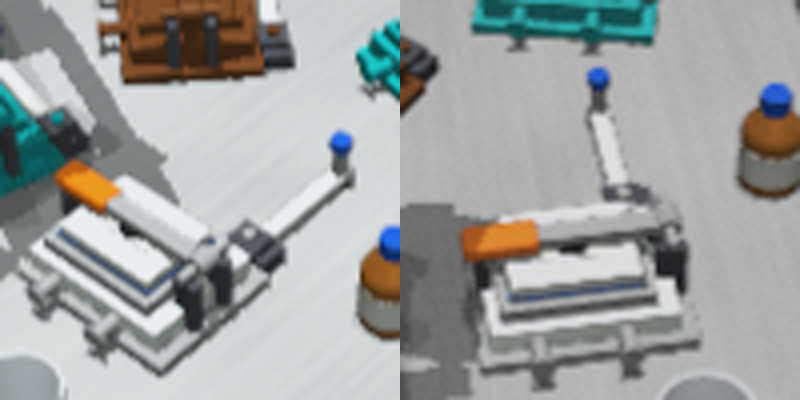

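The lever is shut and level: top at 72.5 mm, slope 0.002. The leg angle comes out at about 1.54 ± 0.03, so I check it once more from above.

```bash
python3 -m pendant '[{"translation":[16,-20,0],"twist":[0,0,0],"grip":-1},{"translation":[16,-20,0],"twist":[0,0,0],"grip":-1},{"translation":[16,-20,0],"twist":[0,0,0],"grip":-1},{"translation":[16,-20,0],"twist":[0,0,0],"grip":-1},{"translation":[16,-20,0],"twist":[0,0,0],"grip":-1},{"translation":[0,0,0],"twist":[0,0,0],"grip":-1},{"translation":[0,0,0],"twist":[0,0,0],"grip":-1},{"translation":[0,0,0],"twist":[0,0,0],"grip":-1},{"translation":[0,0,0],"twist":[0,0,0],"grip":-1},{"translation":[0,0,0],"twist":[0,0,0],"grip":-1}]'
python3 -c "
from h import *
blue('w6');ci,im,d=load('w6');cv2.imwrite('pics/w6.png',im[:,:,::-1])"
```

```text
t: 14.65
tool_pos: [0.506, -0.0087, 0.2248]
orientation: [-3.138, 0.017, -0.007]
force: [-0.1, -0.1, -0.3]
opening: 0.0006
[185 160] [[112. 299.]
 [231.  85.]] [[0.3735 0.2227 0.05  ]
 [0.5957 0.0715 0.05  ]]
```

View pics/w6.png

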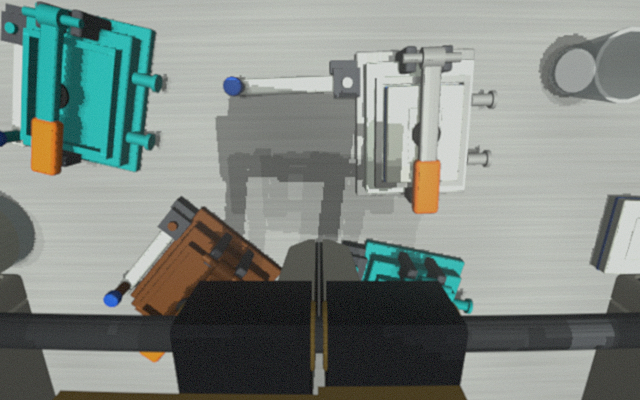

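```bash
python3 - <<'E'
from h import *
ci,im,d=load("w6")
p=pt(ci,d,[(348,82),(232,85)]);print("pivot,cap",p.round(4))
v=onz(ci,[(232,85)],.05)[0]-p[0];print("leg world ang",np.arctan2(v[1],-v[0]),np.linalg.norm(v[:2]))
E=onz(ci,[(357,193),(468,190)],.012);F=onz(ci,[(357,52.5),(474,49)],.012)
for e in(E,F): w=e[0]-e[1];print(e.round(4),"yaw from edge",np.arctan2(-w[0],w[1]))
w=F[0]-E[0];print("yaw side",np.arctan2(w[1],w[0]))
E
```

```text
pivot,cap [[ 0.5975 -0.037   0.0286]
 [ 0.5954  0.0711  0.0495]]
leg world ang 1.5519374994147892 0.10801788835662428
[[ 0.4813 -0.0494  0.012 ]
 [ 0.4835 -0.1723  0.012 ]] yaw from edge 0.017942998455917937
[[ 0.6262 -0.047   0.012 ]
 [ 0.6291 -0.164   0.012 ]] yaw from edge 0.02497704358146664
yaw side 0.016915568042834474
```

Leg angle is 1.552 + 0.018 ≈ 1.57, so it is at the stop. The lever is shut and the holder is unmoved, so I hand in.

```bash
python3 -c "
from plant import robot
print(robot.close_job())"
```

```text
the job is handed in; nothing more can be done
None
```

The holder is ready for use: I swung the prop leg out to its stop first, then brought the clamp lever over the cassette and shut it. I handed the job in at about 15 s of the 50 s, with the gripper clear of everything.

- **Leg:** measured from above, its angle is about 1.57 rad relative to the holder, which is the stop. The contact force rose to about 7 N there. A rougher estimate from the two fixed cameras gave 1.54 ± 0.03, and the view from above settled it.
- **Lever:** it lies level, with the grip's top 72.5 mm above the bench (nominal 73). I pressed it down with about 18 N at the end, with 11 N sideways.
- **Holder and cassette:** the plate's front corners are within about 2 mm of where they started, and the yaw is still about 0.02 rad. The cassette looks in place in its nest under the lever, though I judged that by eye and did not measure it.
- **Other things on the bench:** the arm touched none of them as far as the pictures and forces show. I did not compare each one's position before and after.

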